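# Fill the honeycomb of glass rods

### The job

Fill the two empty places in the honeycomb of glass rods in the round wooden tray with the two tall cobalt-blue rods that stand on the bench among others, one in each, either way round. Set each down gently rather than dropping it, and leave both standing upright on the tray's floor.

Things in the scene. Friction and masses are not known exactly. Their poses are not given: they have to be found in the camera images.
- tray: Fixed round wooden tray, inside diameter 150, rim 40 high, floor 8 thick (mm), any yaw. Origin: centre of its underside, on the bench; z up. 5 loose glass stubs (diameter 36, tops 66 above the bench, red, yellow, green, amber, ivory in the middle) stand in it in a hexagon pattern of 47 pitch. The 2 empty places are centred 47 from the origin along its +x and -x axes, with 10 free all round a 36 rod.
- blue_a: Thick solid cobalt-blue glass rod, 36 mm diameter, 110 mm long, 170 to 350 g, flat ends, standing on end on the bench. Origin at the centre of its underside; its z axis runs up along the rod. An amber and a green rod of the same size stand nearby; the four rods are at least 90 mm apart, centre to centre.
- blue_b: Thick solid cobalt-blue glass rod, 36 mm diameter, 110 mm long, 170 to 350 g, flat ends, standing on end on the bench. Origin at the centre of its underside; its z axis runs up along the rod. It is the same as the other blue rod.
There are look-alikes about, which are no part of the job. What is shaped like the blue_a but pink is not meant.

How it is judged:
At the end, for the whole second after the job is handed in: One blue rod stands in each of the two empty places: its underside within 15 mm of the place's centre along each of the tray's x and y axes and within 8 mm of the height of the tray's floor, its axis within 0.17 rad (about 10 degrees) of vertical, at rest (((x of blue_a in the frame of tray between 0.032 and 0.062 m and y of blue_a in the frame of tray between -0.015 and 0.015 m and z of blue_a in the frame of tray between 0 and 0.016 m and x of blue_b in the frame of tray between -0.062 and -0.032 m and y of blue_b in the frame of tray between -0.015 and 0.015 m and z of blue_b in the frame of tray between 0 and 0.016 m) or (x of blue_a in the frame of tray between -0.062 and -0.032 m and y of blue_a in the frame of tray between -0.015 and 0.015 m and z of blue_a in the frame of tray between 0 and 0.016 m and x of blue_b in the frame of tray between 0.032 and 0.062 m and y of blue_b in the frame of tray between -0.015 and 0.015 m and z of blue_b in the frame of tray between 0 and 0.016 m)) and angle between each of blue_a, blue_b's own z axis and vertical below 0.17 rad and linear speed of each of blue_a, blue_b below 0.02 m/s and angular speed of each of blue_a, blue_b below 0.2 rad/s); the robot touches nothing.
It fails at once if a blue rod strikes the tray faster than 0.6 m/s (dropped, not set down) (linear speed of blue_a above 0.6 m/s and horizontal distance between blue_a and tray below 0.08 m and z of blue_a in the frame of tray below 0.05 m).
It fails at once if a blue rod strikes the tray faster than 0.6 m/s (dropped, not set down) (linear speed of blue_b above 0.6 m/s and horizontal distance between blue_b and tray below 0.08 m and z of blue_b in the frame of tray below 0.05 m).
It also fails if it takes over 53 s, if anything falls off the work surface, if the arm or the gripper's body presses on something with over 40 N, if the wrist force passes 120 N, or if a joint passes its speed limit or range.

### The arm

A 6-joint arm with a two-finger parallel gripper is mounted at the origin on the work surface. World frame = base frame: x ahead of the robot, y to its left, z up, the work surface at z = 0. Lengths are in m, angles in rad, forces in N, time in s.
With the tool pointing down it reaches from about 0.35 to 0.925 m from the base axis. Payload 6.4 kg.
Tool frame: the origin (TCP) lies midway between the tips of the shut fingers; the grasp point (between the pads) lies 19 mm behind it; z points along the fingers, y is the line along which they close (so a half turn about z gives the same grasp; the last joint's range is limited). The gripper opens to 94 mm and grips with 3 to 60 N. Pads are 16 mm wide; open, the fingers measure 119 mm over their backs; the gripper's body (75 mm by 177 mm) begins 78 mm behind the grasp point.
Start: joints at [-1.336, 0.245, 1.558, -0, 1.339, -0.174], TCP at [0.258, -0.596, 0.184] pointing down, gripper open.
Joint ranges: [-3.13, 3.13], [-1.02, 2.26], [0.13, 2.54], [-0.95, 4.09], [0.21, 2.88], [-2.74, 2.74]. Speed limits (rad/s): [2.57, 2.57, 3.14, 3.14, 3.14, 3.14].

### API

Orientations are given as a unit quaternion [x, y, z, w].
In Python, from station import env, vision, ticket gives the robot as it stands.
- The arm moves only by the tool step_arm, never from a script. Its argument "motion" is a list that holds one entry, the list of rows, each a list of 7 numbers: the shift along the tool's x, y, z in mm, then the turn, a rotation vector about the tool's x, y, z in rad, then the closure, from 0 (fully open) to 1 (shut). In form: [[[x, y, z, rx, ry, rz, jaw], ...]]. A call has 1 to 5 rows; each row shifts and turns the commanded pose from where the row before left it, along the tool's axes as they then stand; what a row does not reach is not made up. A row lasts 1/12 s, in which the tool goes at most 41.7 mm and 7.16 degrees, less where a joint would pass 70% of its speed; a pose out of reach is approached as far as the arm can. A call is refused whole if a number of a shift passes 41.7 or a number of a turn 0.125, either way. A call with a gripper value outside its range is refused whole. The fingers move at their own pace and stop on an object; "squeeze" is the grip in N (left out, the last holds). Time passes only in rows, so rows that do not move let the fingers close. It gives the time, the measured TCP pose, the force, the opening and the grip force at its end, in the units of the state.
- env.get_obs(): the state, without advancing time (a new reading comes with each control period).
- vision.grab_frame(name): name is "side" or "top"; returns a dict with "image" (420x560x3 uint8, red, green, blue), "fx", "fy", "cx", "cy" (pixels), "D" ([k1, k2, p1, p2, k3] as OpenCV has them; the pictures are not rectified), "R" (3x3) and "t" (3): a world point X has camera coordinates R X + t. Camera axes: x right, y down, z forward; pixel columns grow to the right and rows downward; lengths in m; the calibration is good to about 2 mm. A picture is of the moment at which its call begins. There is no depth.
- ticket.sign_off(): hands the job in; it is judged then, once.
The state is a dict: "time": time; "joint_pos": joint angles; "joint_velocities": joint speeds; "joint_torque": joint torques, N m; "tcp_pos": TCP position; "tool_rot": TCP orientation; "contact_force": force on the tool from outside, world axes, zero at the start; "wrist_torque": the same for the moment, N m; "grip_width": opening from 0.0 (shut) to 1.0 (fully open); "grip_force": force on a finger pad.
Only numpy, scipy, OpenCV 4.12 (cv2) and the standard library are available. Lean on these libraries where they do the work, as an engineer would, in place of code of your own. Each camera call takes 0.05 s, during which the arm holds its last target. There are 200 camera calls.

## Working session

There is one attempt and no reset: what is moved stays moved. The work goes in short steps, Python scripts to look and compute and a tool call to move; the robot and the scene stay as the last step left them, time stands still between calls to the robot, and variables do not carry over. Pictures are saved under pics/ and viewed, at most 10 in all, crops included, and the job is handed in when it is done.

Besides the shell and the picture viewer there is one more tool, called after "Call:" as a command line: name --argument value ..., lists and objects as JSON in quotes. step_arm: Moves the arm, as the interface text tells. Its arguments: {"type":"object","properties":{"motion":{"type":"array"},"squeeze":{"type":"number"}},"required":["motion"]}

```bash
mkdir -p pics
python3 - <<'E'
from station import env, vision
import cv2
for n in("top","side"):
    f=vision.grab_frame(n); cv2.imwrite(f"pics/{n}0.png",f["image"][:,:,::-1])
    print(n,f["fx"],f["cx"],f["cy"],f["D"],f["R"],f["t"])
o=env.get_obs();print(o)
E
```

```text
top 481.5126195710178 276.86420683040865 214.2868198758049 [-0.0167828  0.         0.         0.         0.       ] [[ 0.00484847 -0.99998631  0.00196773]
 [-0.99563908 -0.00501069 -0.0931542 ]
 [ 0.09316279 -0.0015075  -0.99564975]] [0.00845078 0.53054579 0.74096377]
side 395.9004760746125 277.55170788058825 211.10739265970034 [0.01485103 0.         0.         0.         0.        ] [[ 0.91442599 -0.40427683  0.01963068]
 [-0.27408912 -0.65418621 -0.70492238]
 [ 0.2978259   0.63921879 -0.70901275]] [-0.47527084  0.1908419   0.51457218]
{'time': 0.1, 'joint_pos': array([-1.33608824e+00,  2.45691313e-01,  1.55888290e+00,  4.69380015e-06,
        1.33870888e+00, -1.74100030e-01]), 'joint_velocities': array([-0.00108279, -0.00061934, -0.00244529,  0.00126951,  0.00035544,
        0.00049792]), 'joint_torque': array([-8.67462368e-04, -4.16915631e+01, -3.15527308e+01,  6.85867248e-02,
        3.09955061e-02, -5.26087240e-05]), 'tcp_pos': array([ 0.25825619, -0.59586582,  0.18259439]), 'tool_rot': array([ 9.79181885e-01,  2.02983057e-01, -2.33270599e-05, -8.44897186e-04]), 'contact_force': array([ 0.04357847,  0.43598527, -0.14638902]), 'wrist_torque': array([-0.00553734, -0.0002339 , -0.00721987]), 'grip_force': 0.0, 'grip_width': 0.9969348401667532}
```

View pics/top0.png

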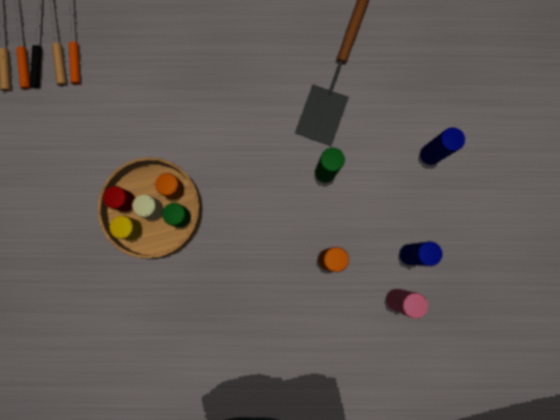

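View pics/side0.png

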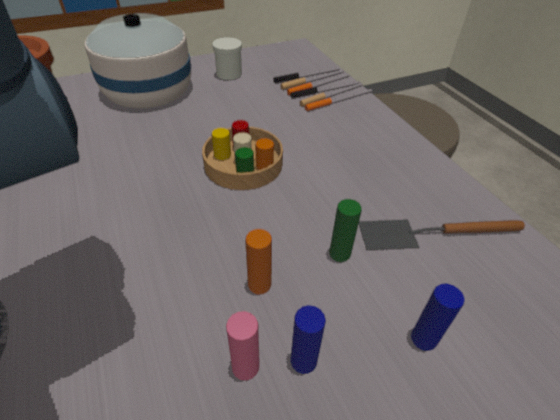

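Top view: blue tops are at about (452,140) and (429,254), the tray centre at (150,208), and the gaps lie upper-left to lower-right between the stubs. The side view agrees. The pink rod sits at (415,306) in top, close to the blue one. I'll enlarge these areas.

```bash
cat > h.py <<'E'
import numpy as np, cv2
def ray(f,px):
    K=np.array([[f["fx"],0,f["cx"]],[0,f["fy"],f["cy"]],[0,0,1]])
    u=cv2.undistortPoints(np.array(px,float).reshape(-1,1,2),K,np.array(f["D"])).reshape(-1,2)
    d=np.c_[u,np.ones(len(u))]@np.array(f["R"]); return -np.array(f["R"]).T@np.array(f["t"]),d
def atz(f,px,z):
    c,d=ray(f,px); return c+d*((z-c[2])/d[:,2])[:,None]
def proj(f,X):
    K=np.array([[f["fx"],0,f["cx"]],[0,f["fy"],f["cy"]],[0,0,1]])
    return cv2.projectPoints(np.array(X,float).reshape(-1,1,3),cv2.Rodrigues(np.array(f["R"]))[0],np.array(f["t"]),K,np.array(f["D"]))[0].reshape(-1,2)
def crop(im,x0,y0,w,h,s):
    c=cv2.resize(im[y0:y0+h,x0:x0+w],None,fx=s,fy=s,interpolation=cv2.INTER_CUBIC)
    c=np.clip(255*(c/255.)**0.6,0,255).astype(np.uint8)
    for i in range(0,w,20): cv2.putText(c,str(x0+i),(i*s,10),0,.35,(255,255,255)); cv2.line(c,(i*s,12),(i*s,h*s),(120,120,120),1)
    for i in range(0,h,20): cv2.putText(c,str(y0+i),(0,i*s+10),0,.35,(255,255,255)); cv2.line(c,(0,i*s),(w*s,i*s),(120,120,120),1)
    return c
E
python3 - <<'E'
import cv2,numpy as np
from h import *
im=cv2.imread("pics/top0.png")
a=crop(im,95,155,110,110,4); b=crop(im,390,120,80,150,4)[:440*4//3]
b=b[:600];a=cv2.copyMakeBorder(a,0,b.shape[0]-a.shape[0],0,0,cv2.BORDER_CONSTANT)
cv2.imwrite("pics/c1.png",np.hstack([a,b])); print(np.hstack([a,b]).shape)
E
```

```text
(586, 760, 3)
```

View pics/c1.png

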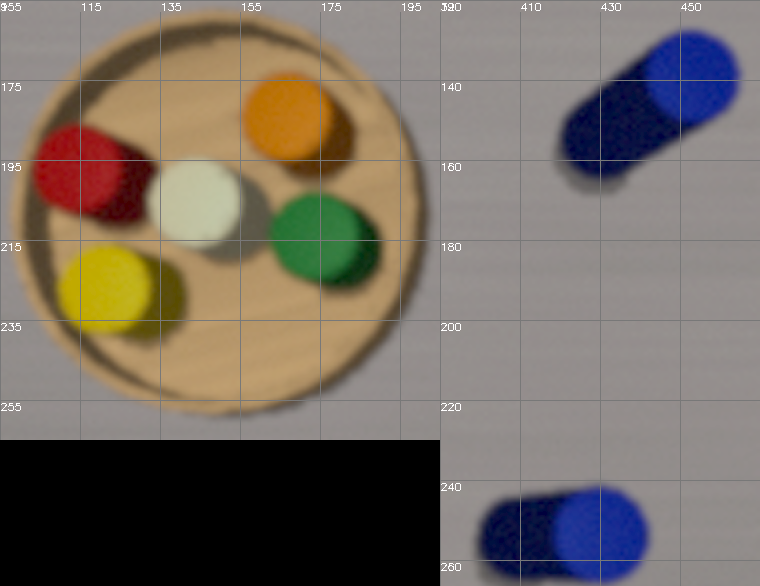

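Crop: tops are red (114.4,196.9), amber (166.6,183.6), ivory (143.6,205.4), green (173.6,213.9) and yellow (120.6,226.9). The tray rim centre is (149.4,207.9), and the blue tops are (452.6,138.6) and (429.9,253.6).

Run:
```python
from station import vision,env
from h import *
f=vision.grab_frame("top");s=vision.grab_frame("side")
st=atz(f,[(114.4,196.9),(166.6,183.6),(143.6,205.4),(173.6,213.9),(120.6,226.9)],.066)
t=atz(f,[(149.4,207.9)],.04)
b=atz(f,[(452.6,138.6),(429.9,253.6)],.110)
o=atz(f,[(331.5,160),(336,260),(415,306)],.11)
print("stubs\n",st.round(4),"\ntray",t.round(4),"\nblue",b.round(4),"\nothers",o.round(4))
d=st[:,:2]-st[2,:2]; print(np.hypot(*d.T),np.degrees(np.arctan2(d[:,1],d[:,0])))
d=st[:,:2]-t[0,:2]; print(np.hypot(*d.T),np.degrees(np.arctan2(d[:,1],d[:,0])))
print("side proj",proj(s,np.r_[b,st,o]).round(0).tolist())
from scipy.spatial.transform import Rotation as R
print(R.from_quat(env.get_obs()["tool_rot"]).as_matrix().round(3))
```

```text
stubs
 [[0.5518 0.2568 0.066 ]
 [0.5725 0.1783 0.066 ]
 [0.5391 0.2122 0.066 ]
 [0.5264 0.1665 0.066 ]
 [0.5064 0.2458 0.066 ]] 
tray [[0.5381 0.2102 0.04  ]] 
blue [[ 0.6331 -0.2411  0.11  ]
 [ 0.4681 -0.2041  0.11  ]] 
others [[ 0.6008 -0.0665  0.11  ]
 [ 0.4586 -0.072   0.11  ]
 [ 0.3953 -0.1816  0.11  ]]
[0.04640366 0.0475388  0.         0.04733973 0.04688265] [  74.10777473  -45.40936897    0.         -105.49281954  134.15735311]
[0.0485905  0.0468738  0.00222474 0.04515974 0.04765736] [  73.61436445  -42.83229664   63.26679839 -104.94261126  131.6292353 ]
side proj [[449.0, 293.0], [311.0, 317.0], [241.0, 124.0], [266.0, 143.0], [243.0, 137.0], [245.0, 152.0], [221.0, 132.0], [349.0, 206.0], [259.0, 237.0], [243.0, 323.0]]
[[ 0.918  0.397 -0.   ]
 [ 0.397 -0.918  0.001]
 [ 0.    -0.001 -1.   ]]
```

Tray geometry is consistent: the pitches are 46–47.5 mm and the tray x axis lies at about 14.3°. The places are A (0.584,0.223) and B (0.493,0.199). The current tool yaw suits both the grasps and the tray, so no turning is needed. I'll take blue_2 at (0.468,-0.204) first.

Call:
step_arm --motion '[[[29,-23,0,0,0,0,0],[29,-23,0,0,0,0,0],[29,-23,0,0,0,0,0],[29,-23,0,0,0,0,0],[29,-23,0,0,0,0,0]]]' --squeeze 25

```text
time: 0.62
tcp_pos: [0.3461, -0.4316, 0.1833]
tool_rot: [0.979, 0.203, 0.0, -0.0]
contact_force: [0.7, 0.5, -0.9]
grip_width: 0.998
grip_force: 0.0
```

Call:
step_arm --motion '[[[29,-23,0,0,0,0,0],[29,-23,0,0,0,0,0],[29,-23,0,0,0,0,0],[29,-23,0,0,0,0,0],[29,-23,0,0,0,0,0]]]'

```text
time: 1.03
tcp_pos: [0.4335, -0.2684, 0.1836]
tool_rot: [0.979, 0.203, 0.0, 0.0]
contact_force: [0.4, 0.4, 0.0]
grip_width: 1.0
grip_force: 0.0
```

Call:
step_arm --motion '[[[29,-23,0,0,0,0,0],[29,-23,0,0,0,0,0],[0,0,0,0,0,0,0],[0,0,0,0,0,0,0],[0,0,0,0,0,0,0]]]'

```text
time: 1.45
tcp_pos: [0.4678, -0.2051, 0.1835]
tool_rot: [0.979, 0.203, -0.0, 0.0]
contact_force: [-0.4, -0.8, 0.4]
grip_width: 0.997
grip_force: 0.0
```

Run:
```python
from station import vision,env
from h import *
from scipy.spatial.transform import Rotation as R
o=env.get_obs();print(o["tcp_pos"],R.from_quat(o["tool_rot"]).as_matrix().round(3))
s=vision.grab_frame("side");im=s["image"][:,:,::-1].copy()
cv2.imwrite("pics/s1.png",cv2.resize(im[150:400,200:500],None,fx=2.4,fy=2.4))
```

```text
[ 0.46781009 -0.20513121  0.18345675] [[ 0.917  0.398 -0.   ]
 [ 0.398 -0.917 -0.   ]
 [-0.     0.    -1.   ]]
```

View pics/s1.png

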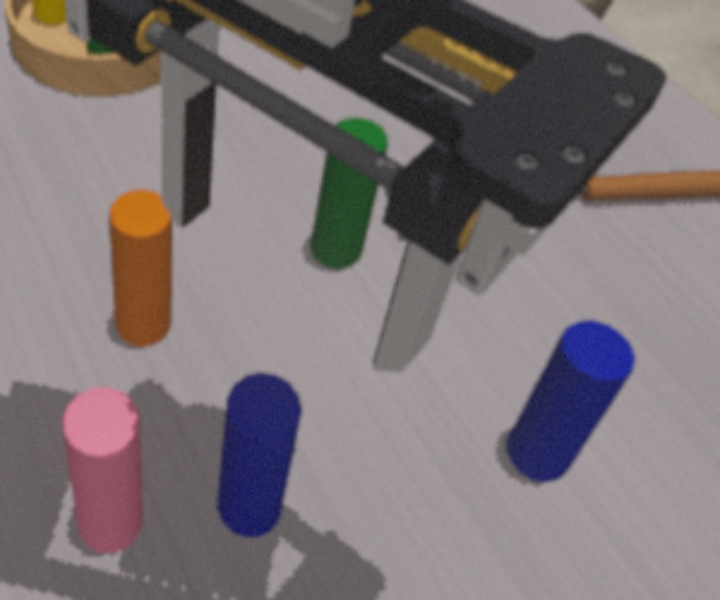

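The crop shows the open fingers straddling the near blue rod, with the tips' midpoint at side pixel (319,272) and the rod top at about (309,313) below it. That fits the 73 mm height difference, so I'll descend to z 0.07 and close.

Call:
step_arm --motion '[[[0,1,25,0,0,0,0],[0,0,28,0,0,0,0],[0,0,28,0,0,0,0],[0,0,22,0,0,0,0],[0,0,10,0,0,0,0]]]'

```text
time: 1.92
tcp_pos: [0.4659, -0.2059, 0.0672]
tool_rot: [0.979, 0.202, -0.002, -0.002]
contact_force: [-0.5, 0.2, 0.9]
grip_width: 0.999
grip_force: 0.0
```

Call:
step_arm --motion '[[[0,0,0,0,0,0,0.6],[0,0,0,0,0,0,0.8],[0,0,0,0,0,0,0.8],[0,0,0,0,0,0,0.8],[0,0,0,0,0,0,0.8]]]'

```text
time: 2.33
tcp_pos: [0.4693, -0.2065, 0.0721]
tool_rot: [0.979, 0.203, 0.001, 0.001]
contact_force: [-0.1, 0.6, -0.7]
grip_width: 0.68
grip_force: 0.0
```

Call:
step_arm --motion '[[[0,0,0,0,0,0,0.8],[0,0,0,0,0,0,0.8],[0,0,0,0,0,0,0.8],[0,0,0,0,0,0,0.8],[0,0,0,0,0,0,0.8]]]'

```text
time: 2.75
tcp_pos: [0.4684, -0.2056, 0.0706]
tool_rot: [0.979, 0.203, -0.0, -0.0]
contact_force: [0.5, 0.8, 0.8]
grip_width: 0.378
grip_force: 25.0
```

Call:
step_arm --motion '[[[0,0,-12,0,0,0,0.8],[0,0,-28,0,0,0,0.8],[0,0,-35,0,0,0,0.8],[0,0,-35,0,0,0,0.8],[0,0,-20,0,0,0,0.8]]]'

```text
time: 3.17
tcp_pos: [0.4696, -0.2065, 0.2052]
tool_rot: [0.979, 0.203, 0.002, 0.002]
contact_force: [0.4, -0.5, -2.1]
grip_width: 0.378
grip_force: 25.0
```

Call:
step_arm --motion '[[[7,-14,0,0,0,0,0.8],[12.5,-25,0,0,0,0,0.8],[13,-26,0,0,0,0,0.8],[13,-26,0,0,0,0,0.8],[13,-26,0,0,0,0,0.8]]]'

```text
time: 3.58
tcp_pos: [0.4751, -0.0739, 0.2009]
tool_rot: [0.979, 0.203, -0.0, -0.0]
contact_force: [0.0, 0.2, -2.7]
grip_width: 0.377
grip_force: 25.0
```

Call:
step_arm --motion '[[[13,-26,0,0,0,0,0.8],[13,-26,0,0,0,0,0.8],[13,-26,0,0,0,0,0.8],[13,-26,0,0,0,0,0.8],[13,-26,0,0,0,0,0.8]]]'

```text
time: 4.0
tcp_pos: [0.4831, 0.0714, 0.201]
tool_rot: [0.979, 0.203, 0.0, 0.0]
contact_force: [0.6, -0.0, -2.0]
grip_width: 0.376
grip_force: 25.0
```

Call:
step_arm --motion '[[[13,-26,0,0,0,0,0.8],[13,-25,0,0,0,0,0.8],[13,-25,0,0,0,0,0.8],[13,-23,0,0,0,0,0.8],[8,-15,0,0,0,0,0.8]]]'

```text
time: 4.42
tcp_pos: [0.4928, 0.2006, 0.2009]
tool_rot: [0.979, 0.204, -0.0, -0.0]
contact_force: [0.3, -0.5, -2.0]
grip_width: 0.376
grip_force: 25.0
```

Call:
step_arm --motion '[[[0,0,0,0,0,0,0.8],[0,0,0,0,0,0,0.8],[0,0,0,0,0,0,0.8]]]'

```text
time: 4.67
tcp_pos: [0.493, 0.1977, 0.2006]
tool_rot: [0.979, 0.203, -0.0, 0.0]
contact_force: [0.2, 0.5, -1.0]
grip_width: 0.373
grip_force: 25.0
```

Run:
```python
from station import vision,env
from h import *
o=env.get_obs();print(o["tcp_pos"],o["grip_width"],o["grip_force"])
for n in("side","top"):
    s=vision.grab_frame(n);cv2.imwrite(f"pics/{n}2.png",s["image"][:,:,::-1])
a=cv2.imread("pics/side2.png");b=cv2.imread("pics/top2.png")
cv2.imwrite("pics/m2.png",np.hstack([crop(a,170,40,130,170,3),crop(b,70,110,130,170,3)]))
```

```text
[0.49304723 0.19774861 0.20057338] 0.3726723435147767 24.973677098751068
```

View pics/m2.png

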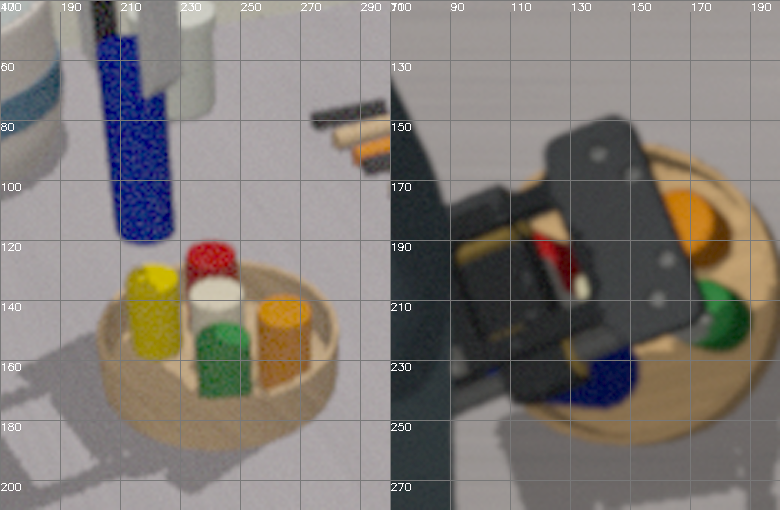

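The rod hangs upright over the near-right place. Its lower end in side is at x≈218, y≈118, and the stubs are undisturbed. I'll check this against the projection, and check the place's centre with the side stubs.

Run:
```python
from station import vision,env
from h import *
s=vision.grab_frame("side");f=vision.grab_frame("top")
p=np.array([.493,.198]); a=np.linspace(0,6.28,40)
for z in(.13,.24):
    q=proj(s,np.c_[p[0]+.018*np.cos(a),p[1]+.018*np.sin(a),0*a+z]); print(z,q.min(0).round(1),q.max(0).round(1))
q=proj(f,np.c_[p[0]+.018*np.cos(a),p[1]+.018*np.sin(a),0*a+.13]);print("top",q.min(0).round(1),q.max(0).round(1))
# stub tops seen in side: yellow,ivory,green,amber (left,right edges / top edge) 
for n,c in dict(yel=(.5064,.2458),ivo=(.5391,.2122),gre=(.5264,.1665),amb=(.5725,.1783)).items():
    q=proj(s,np.c_[c[0]+.018*np.cos(a),c[1]+.018*np.sin(a),0*a+.066]);print(n,q.min(0).round(1),q.max(0).round(1))
```

```text
0.13 [209.1 111.4] [229.8 122.5]
0.24 [201.7  50.1] [225.1  60.1]
top [127.  220.6] [153.2 246.9]
yel [211.9 126.6] [230.5 137.1]
ivo [233.6 132. ] [252.3 142.8]
gre [235.3 146.3] [254.8 158.1]
amb [256.2 137.6] [275.1 148.7]
```

Call:
step_arm --motion '[[[0,-1,15,0,0,0,0.8],[0,0,25,0,0,0,0.8],[0,0,25,0,0,0,0.8],[0,0,20,0,0,0,0.8],[0,0,12,0,0,0,0.8]]]'

```text
time: 5.28
tcp_pos: [0.4914, 0.1984, 0.1011]
tool_rot: [0.979, 0.202, -0.002, -0.0]
contact_force: [-0.3, 0.5, -2.1]
grip_width: 0.379
grip_force: 25.0
```

Call:
step_arm --motion '[[[0,0,8,0,0,0,0.8],[0,0,5,0,0,0,0.8],[0,0,4,0,0,0,0.8],[0,0,3,0,0,0,0.8],[0,0,2,0,0,0,0.8]]]'

```text
time: 5.7
tcp_pos: [0.4935, 0.1994, 0.0822]
tool_rot: [0.979, 0.203, 0.001, 0.0]
contact_force: [-0.0, -0.0, -2.4]
grip_width: 0.379
grip_force: 25.0
```

Call:
step_arm --motion '[[[0,0,1,0,0,0,0.8],[0,0,1,0,0,0,0.8],[0,0,0,0,0,0,0.8]]]'

```text
time: 5.95
tcp_pos: [0.4931, 0.1994, 0.0798]
tool_rot: [0.979, 0.203, 0.0, 0.0]
contact_force: [-0.1, 0.3, -2.3]
grip_width: 0.377
grip_force: 25.0
```

Call:
step_arm --motion '[[[0,0,0.7,0,0,0,0.8],[0,0,0.7,0,0,0,0.8],[0,0,0,0,0,0,0.8]]]'

```text
time: 6.2
tcp_pos: [0.4933, 0.1995, 0.0786]
tool_rot: [0.979, 0.203, 0.0, -0.0]
contact_force: [0.0, -0.4, 0.1]
grip_width: 0.376
grip_force: 25.0
```

The force went from -2.3 to 0, so the rod is resting on the tray floor. I'll release it.

Call:
step_arm --motion '[[[0,0,0,0,0,0,0.6],[0,0,0,0,0,0,0.5],[0,0,0,0,0,0,0.4],[0,0,0,0,0,0,0.4],[0,0,0,0,0,0,0.4]]]'

```text
time: 6.62
tcp_pos: [0.493, 0.1993, 0.0783]
tool_rot: [0.979, 0.203, 0.0, 0.0]
contact_force: [0.8, -0.0, -0.1]
grip_width: 0.594
grip_force: 0.0
```

Call:
step_arm --motion '[[[0,0,-10,0,0,0,0.4],[0,0,-25,0,0,0,0.4],[0,0,-30,0,0,0,0.4],[0,0,-35,0,0,0,0.4],[0,0,-20,0,0,0,0.4]]]'

```text
time: 7.03
tcp_pos: [0.4944, 0.1997, 0.203]
tool_rot: [0.979, 0.203, 0.003, 0.0]
contact_force: [1.2, -0.3, 0.7]
grip_width: 0.6
grip_force: 0.0
```

Call:
step_arm --motion '[[[-2,18,0,0,0,0,0.4],[-3,30,0,0,0,0,0.4],[-3,32,0,0,0,0,0.2],[-3,32,0,0,0,0,0],[-3,32,0,0,0,0,0]]]'

```text
time: 7.45
tcp_pos: [0.5377, 0.0604, 0.1992]
tool_rot: [0.979, 0.203, 0.001, 0.0]
contact_force: [-0.0, 1.1, -0.2]
grip_width: 0.776
grip_force: 0.0
```

Call:
step_arm --motion '[[[-4,32,0,0,0,0,0],[-4,32,0,0,0,0,0],[-4,32,0,0,0,0,0],[-4,32,0,0,0,0,0],[-4,32,0,0,0,0,0]]]'

```text
time: 7.87
tcp_pos: [0.5829, -0.0948, 0.1992]
tool_rot: [0.979, 0.203, 0.0, 0.0]
contact_force: [0.3, 0.8, 0.3]
grip_width: 1.0
grip_force: 0.0
```

Call:
step_arm --motion '[[[-4,32,0,0,0,0,0],[-3,32,0,0,0,0,0],[-3,32,0,0,0,0,0],[-3,32,0,0,0,0,0],[0,28,0,0,0,0,0]]]'

```text
time: 8.28
tcp_pos: [0.6328, -0.2437, 0.199]
tool_rot: [0.979, 0.202, 0.0, 0.0]
contact_force: [1.1, 0.8, 0.0]
grip_width: 0.997
grip_force: 0.0
```

Call:
step_arm --motion '[[[0,0,0,0,0,0,0],[0,0,0,0,0,0,0],[0,0,0,0,0,0,0]]]'

```text
time: 8.53
tcp_pos: [0.6324, -0.2409, 0.1984]
tool_rot: [0.979, 0.203, -0.0, -0.0]
contact_force: [-0.7, -0.1, 0.1]
grip_width: 0.996
grip_force: 0.0
```

Run:
```python
from station import vision,env
from h import *
o=env.get_obs();print(o["tcp_pos"])
for n in("side","top"):
    s=vision.grab_frame(n);cv2.imwrite(f"pics/{n}3.png",s["image"][:,:,::-1])
a=cv2.imread("pics/side3.png");b=cv2.imread("pics/top3.png")
cv2.imwrite("pics/m3.png",np.hstack([crop(a,180,70,130,130,3),crop(a,380,200,130,130,3)]))
```

```text
[ 0.63242434 -0.24085017  0.19842504]
```

View pics/m3.png

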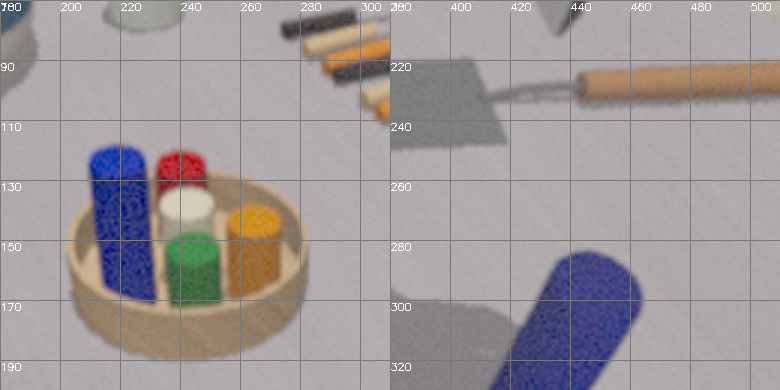

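View pics/top3.png

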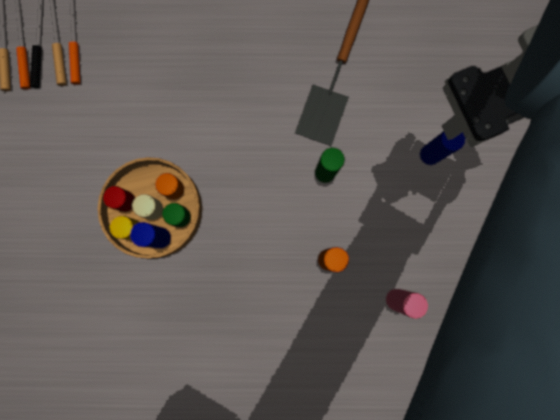

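The first blue rod stands upright in its place, with its top at side (219,122) and top (143,235). The stubs are unmoved, and the gripper is over the second rod. I'll descend.

Call:
step_arm --motion '[[[0.5,0,25,0,0,0,0],[0,0,30,0,0,0,0],[0,0,30,0,0,0,0],[0,0,28,0,0,0,0],[0,0,15,0,0,0,0]]]'

```text
time: 9.05
tcp_pos: [0.631, -0.2388, 0.0666]
tool_rot: [0.979, 0.204, -0.002, -0.002]
contact_force: [-0.6, -0.8, -0.9]
grip_width: 0.998
grip_force: 0.0
```

Call:
step_arm --motion '[[[0,0,0,0,0,0,0.6],[0,0,0,0,0,0,0.8],[0,0,0,0,0,0,0.8],[0,0,0,0,0,0,0.8],[0,0,0,0,0,0,0.8]]]'

```text
time: 9.47
tcp_pos: [0.6343, -0.2419, 0.0725]
tool_rot: [0.979, 0.203, 0.001, 0.001]
contact_force: [-0.1, -0.6, 0.3]
grip_width: 0.679
grip_force: 0.0
```

Call:
step_arm --motion '[[[0,0,0,0,0,0,0.8],[0,0,0,0,0,0,0.8],[0,0,0,0,0,0,0.8],[0,0,0,0,0,0,0.8],[0,0,0,0,0,0,0.8]]]'

```text
time: 9.88
tcp_pos: [0.6332, -0.2414, 0.0702]
tool_rot: [0.979, 0.203, 0.0, 0.0]
contact_force: [0.6, -1.4, 1.1]
grip_width: 0.379
grip_force: 25.0
```

Call:
step_arm --motion '[[[0,0,-12,0,0,0,0.8],[0,0,-28,0,0,0,0.8],[0,0,-35,0,0,0,0.8],[0,0,-35,0,0,0,0.8],[0,0,-20,0,0,0,0.8]]]'

```text
time: 10.3
tcp_pos: [0.6342, -0.2418, 0.2049]
tool_rot: [0.979, 0.203, 0.002, 0.002]
contact_force: [0.8, -0.4, -1.8]
grip_width: 0.376
grip_force: 25.0
```

Call:
step_arm --motion '[[[4,-14,0,0,0,0,0.8],[8,-26,0,0,0,0,0.8],[8.5,-27,0,0,0,0,0.8],[8.5,-27,0,0,0,0,0.8],[8.5,-27,0,0,0,0,0.8]]]'

```text
time: 10.72
tcp_pos: [0.6173, -0.1125, 0.1974]
tool_rot: [0.979, 0.203, -0.002, -0.001]
contact_force: [-0.4, 0.3, -2.7]
grip_width: 0.374
grip_force: 25.0
```

Call:
step_arm --motion '[[[8.5,-27,0,0,0,0,0.8],[8.5,-27,0,0,0,0,0.8],[8.5,-27,0,0,0,0,0.8],[8.5,-27,0,0,0,0,0.8],[8.5,-27,0,0,0,0,0.8]]]'

```text
time: 11.13
tcp_pos: [0.6023, 0.028, 0.1976]
tool_rot: [0.979, 0.203, -0.002, -0.001]
contact_force: [1.1, -0.1, -3.5]
grip_width: 0.375
grip_force: 25.0
```

Call:
step_arm --motion '[[[8.5,-27,0,0,0,0,0.8],[8.5,-27,0,0,0,0,0.8],[8.5,-27,0,0,0,0,0.8],[8.5,-27,0,0,0,0,0.8],[8.5,-27,0,0,0,0,0.8]]]'

```text
time: 11.55
tcp_pos: [0.5874, 0.1683, 0.1976]
tool_rot: [0.979, 0.203, -0.002, -0.0]
contact_force: [0.7, -0.2, -3.6]
grip_width: 0.376
grip_force: 25.0
```

Call:
step_arm --motion '[[[8.5,-27,0,0,0,0,0.8],[8.5,-27,0,0,0,0,0.8],[0,0,0,0,0,0,0.8],[0,0,0,0,0,0,0.8],[0,0,0,0,0,0,0.8]]]'

```text
time: 11.97
tcp_pos: [0.5827, 0.2225, 0.1984]
tool_rot: [0.979, 0.203, -0.002, 0.0]
contact_force: [0.6, -1.1, -3.6]
grip_width: 0.38
grip_force: 25.0
```

Run:
```python
from station import vision,env
from h import *
o=env.get_obs();print(o["tcp_pos"],o["grip_width"])
s=vision.grab_frame("side");cv2.imwrite("pics/side4.png",s["image"][:,:,::-1])
p=o["tcp_pos"]; a=np.linspace(0,6.28,40)
q=proj(s,np.c_[p[0]+.018*np.cos(a),p[1]+.018*np.sin(a),0*a+p[2]-.0705]); print(q.min(0).round(1),q.max(0).round(1))
cv2.imwrite("pics/m4.png",crop(cv2.imread("pics/side4.png"),180,30,130,170,3))
```

```text
[0.58273452 0.22250732 0.19837304] 0.38011256310136166
[251.9  96.6] [271.2 106.5]
```

View pics/m4.png

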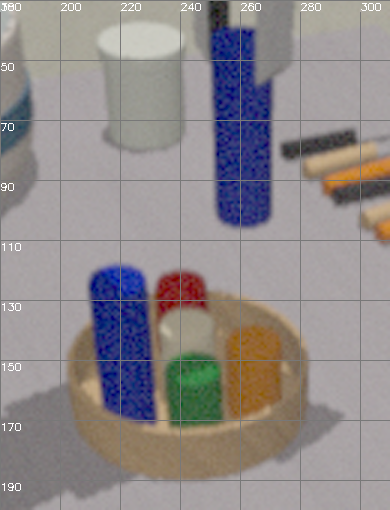

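The rod hangs upright over place A. Its lower end is at side x 252–270, y≈105, where the projection puts it. I'll lower it.

Call:
step_arm --motion '[[[1.5,0.5,15,0,0,0,0.8],[0,0,25,0,0,0,0.8],[0,0,25,0,0,0,0.8],[0,0,20,0,0,0,0.8],[0,0,10,0,0,0,0.8]]]'

```text
time: 12.43
tcp_pos: [0.5836, 0.221, 0.1014]
tool_rot: [0.979, 0.202, -0.003, -0.0]
contact_force: [-0.3, -0.4, -3.3]
grip_width: 0.378
grip_force: 25.0
```

Call:
step_arm --motion '[[[0,0,8,0,0,0,0.8],[0,0,5,0,0,0,0.8],[0,0,4,0,0,0,0.8],[0,0,3,0,0,0,0.8],[0,0,1,0,0,0,0.8]]]'

```text
time: 12.85
tcp_pos: [0.5863, 0.2227, 0.0847]
tool_rot: [0.979, 0.203, 0.001, 0.0]
contact_force: [-0.5, -0.4, -3.1]
grip_width: 0.376
grip_force: 25.0
```

Call:
step_arm --motion '[[[0,0,1,0,0,0,0.8],[0,0,1,0,0,0,0.8],[0,0,0,0,0,0,0.8]]]'

```text
time: 13.1
tcp_pos: [0.5859, 0.2228, 0.0825]
tool_rot: [0.979, 0.203, 0.0, 0.0]
contact_force: [0.1, 0.2, -3.2]
grip_width: 0.374
grip_force: 25.0
```

Call:
step_arm --motion '[[[-1,-0.5,1,0,0,0,0.8],[0,0,1,0,0,0,0.8],[0,0,1,0,0,0,0.8],[0,0,0.7,0,0,0,0.8],[0,0,0,0,0,0,0.8]]]'

```text
time: 13.52
tcp_pos: [0.5846, 0.2227, 0.0784]
tool_rot: [0.979, 0.203, -0.0, -0.0]
contact_force: [0.1, 0.9, -3.7]
grip_width: 0.378
grip_force: 25.0
```

Call:
step_arm --motion '[[[0,0,0.7,0,0,0,0.8],[0,0,0,0,0,0,0.8],[0,0,0,0,0,0,0.8]]]'

```text
time: 13.77
tcp_pos: [0.585, 0.2228, 0.0783]
tool_rot: [0.979, 0.203, 0.0, -0.0]
contact_force: [0.8, -0.0, -0.0]
grip_width: 0.38
grip_force: 25.0
```

The rod is in contact with the floor. I'll release and retreat.

Call:
step_arm --motion '[[[0,0,0,0,0,0,0.6],[0,0,0,0,0,0,0.5],[0,0,0,0,0,0,0.4],[0,0,0,0,0,0,0.4],[0,0,0,0,0,0,0.4]]]'

```text
time: 14.18
tcp_pos: [0.5848, 0.2227, 0.0779]
tool_rot: [0.979, 0.203, 0.0, -0.0]
contact_force: [-0.3, 0.7, 0.4]
grip_width: 0.596
grip_force: 0.0
```

Call:
step_arm --motion '[[[0,0,-10,0,0,0,0.4],[0,0,-25,0,0,0,0.4],[0,0,-30,0,0,0,0.4],[0,0,-35,0,0,0,0.4],[0,0,-20,0,0,0,0.4]]]'

```text
time: 14.6
tcp_pos: [0.5862, 0.2231, 0.2029]
tool_rot: [0.979, 0.203, 0.003, 0.0]
contact_force: [1.3, 0.1, 0.5]
grip_width: 0.6
grip_force: 0.0
```

Call:
step_arm --motion '[[[0,25,0,0,0,0,0.4],[0,35,0,0,0,0,0.4],[0,35,0,0,0,0,0.4],[0,35,0,0,0,0,0.4],[0,25,0,0,0,0,0.4]]]'

```text
time: 15.02
tcp_pos: [0.6472, 0.078, 0.1988]
tool_rot: [0.979, 0.202, 0.001, 0.0]
contact_force: [-0.3, 0.6, 0.2]
grip_width: 0.602
grip_force: 0.0
```

Call:
step_arm --motion '[[[0,0,0,0,0,0,0.4],[0,0,0,0,0,0,0.4],[0,0,0,0,0,0,0.4]]]'

```text
time: 15.27
tcp_pos: [0.646, 0.0812, 0.1982]
tool_rot: [0.979, 0.203, 0.0, -0.0]
contact_force: [0.2, -0.0, -0.6]
grip_width: 0.598
grip_force: 0.0
```

Run:
```python
from station import vision
from h import *
for n in("side","top"):
    s=vision.grab_frame(n);cv2.imwrite(f"pics/{n}5.png",s["image"][:,:,::-1])
a=cv2.imread("pics/side5.png");b=cv2.imread("pics/top5.png")
cv2.imwrite("pics/m5.png",np.hstack([crop(a,180,70,130,130,3),crop(b,90,140,130,130,3)]))
```

```text
(no output)
```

View pics/m5.png

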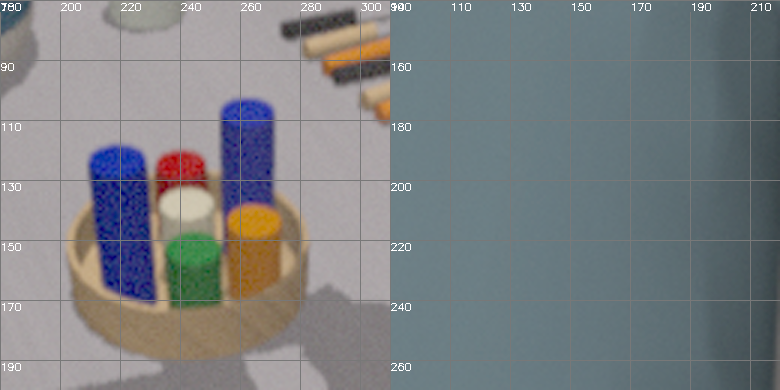

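The side view shows both blue rods upright in the tray, with tops at (219,122) and (263,106). The stubs are undisturbed and the gripper is clear. The arm blocks the top view of the tray, but the placing poses were measured on release.

```bash
python3 -c "
from station import ticket
print(ticket.sign_off())"
```

```text
the job is handed in; nothing more can be done
None
```

Both cobalt-blue rods stand upright on the tray's floor, one in each empty place; the gripper is clear, and I handed the job in about 15 s into the 53 s limit (no verdict was returned).

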